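Rotate the topping tubs in the prep tray

TASK

Three square topping tubs share a four-place tray that has one empty corner. Slide the tub with the round knob into the empty corner, then slide the tub with the bar handle into the corner the knob tub has left, so each sits fully in its corner. Keep the tubs down on the tray (slide, do not lift them), leave the plain-lidded tub in its corner, and do not disturb the deli tub, the jar or the spatula.

Things in the scene. Friction and masses are not known exactly. Their poses are not given: they have to be found in the camera images.
- tray: Open square dark steel tray fixed to the counter, 206 x 206 mm outside, walls 5 mm thick and 30 mm high, floor 5 mm thick, inside 196 x 196 mm: two by two places without dividers, a tub standing in three of them. Origin: centre of its underside, on the counter; x and y along its sides, z up. It may be turned to any yaw.
- empty_corner (a point): Centre of the tray's empty place, on the tray floor (5 mm above the counter); at +49, +49 mm in the tray frame.
- corner_a (a point): Centre of the place at +49, -49 mm in the tray frame, on the tray floor; next to the empty one. Holds either the knob tub or the plain tub at the start.
- corner_b (a point): Centre of the place at -49, +49 mm in the tray frame, on the tray floor; also next to the empty one. Holds the other of those two tubs at the start.
- knob_tub: White square lidded tub 92 x 92 mm, 55 mm high to the top of its flat white lid, about 0.3 kg, with a black upright round knob in the middle of the lid: 26 mm diameter, 32 mm tall (top 87 mm above the tub's underside). Loose in the tray, slides easily (friction about 0.2); the handle is rigid with the tub. Origin: centre of its underside, z up, x and y along its sides, parallel to the tray's.
- bar_tub: The same tub with a black upright bar handle in the middle of the lid: 56 mm long along the tub's x, 14 mm thick along its y, 32 mm tall (top 87 mm above the tub's underside). Starts in the corner diagonally opposite the empty one. Origin: centre of its underside, z up.
- plain_tub: The same tub with a plain lid without handle (three low ribs, top 57 mm above its underside). Stays where it is. Origin: centre of its underside, z up.
- deli_tub: Bystander: open round white deli tub, 100 mm across, 85 mm high, loose on the counter to the right of the tray. Origin: centre of its underside.
- shaker: Bystander: round glass jar with a steel cap, 60 mm across, 130 mm high, loose on the counter to the right of the tray. Origin: centre of its underside.
- spatula: Bystander: spatula lying on a green cutting board (12 mm thick) to the left of the tray. Origin: on its underside, x along its length.
Not all that is in view belongs to the job. What is shaped like the knob_tub but pink is not meant.

How it is judged:
By the outcome, as a careful person would: the job done as asked, in the order asked, and still so for the second after the job is handed in, with the robot touching nothing.
It also fails if it takes over 48 s, if anything falls off the work surface, if the arm or the gripper's body presses on something with over 40 N, if the wrist force passes 120 N, or if a joint passes its speed limit or range.

ROBOT

A 6-joint arm with a two-finger parallel gripper is mounted at the origin on the work surface. World frame = base frame: x ahead of the robot, y to its left, z up, the work surface at z = 0. Lengths are in m, angles in degrees, forces in N, time in s.
With the tool pointing down it reaches from about 0.3 to 0.85 m from the base axis. Payload 4.2 kg.
Tool frame: the origin (TCP) lies at the very end of the fingers, on their centre line; the grasp point (between the pads) lies 19 mm behind it; z points along the fingers, y is the line along which they close (so a half turn about z gives the same grasp; the last joint's range is limited). The gripper opens to 91 mm and grips with 3 to 60 N. Pads are 32 mm wide; open, the fingers measure 118 mm over their backs; the gripper's body (76 mm by 178 mm) begins 60 mm behind the grasp point.
Start: joints at [-77.006, 18.312, 89.639, -0, 72.044, -1.146], TCP at [0.14, -0.558, 0.214] pointing down, gripper open.
Joint ranges: [-177.97, 177.97], [-48.28, 115.42], [12.27, 149.76], [-77.06, 257.06], [2.81, 150.46], [-146.56, 146.56]. Speed limits (degrees/s): [147.25, 147.25, 180, 180, 180, 180].

INTERFACE

Orientations are given as a 3x3 rotation matrix whose columns are the frame's x, y, z axes.
In Python, from cell import robot gives the robot as it stands.
- The arm moves only by the shell command python3 -m inch 'ROWS' [FORCE]. ROWS is JSON, a list of rows, each an object with "fingers": the finger opening in m, from 0 to 0.0912; "dp": the shift along the tool's x, y, z in m, a list of three; "rot": the turn, a rotation vector about the tool's x, y, z in degrees, a list of three. In form: [{"fingers": fingers, "dp": [dx, dy, dz], "rot": [wx, wy, wz]}, ...]. A call has 1 to 12 rows; each row shifts and turns the commanded pose from where the row before left it, along the tool's axes as they then stand; what a row does not reach is not made up. A row lasts 1/12 s, in which the tool goes at most 41.7 mm and 7.16 degrees, less where a joint would pass 70% of its speed; a pose out of reach is approached as far as the arm can. A call is refused whole if a number of a shift passes 0.0417 or a number of a turn 7.16, either way. A call with a gripper value outside its range is refused whole. The fingers move at their own pace and stop on an object; FORCE is the grip in N (left out, the last holds). Time passes only in rows, so rows that do not move let the fingers close. It gives the time, the measured TCP pose, the force, the opening and the grip force at its end, in the units of the state.
- robot.state(): the state, without advancing time (a new reading comes with each control period).
- robot.grab_frame(name): name is "side" or "top" or "wrist"; returns a dict with "color" (420x560x3 uint8, red, green, blue), "depth" (420x560 float32, m along the optical axis (not along the pixel's ray), 0 where there is no reading), "K" (3x3 intrinsics, pixels), "pose" (4x4, takes a point from camera to world coordinates); the wrist camera has in their place "hand_eye" (4x4, takes a point from camera to tool coordinates, whose origin is the TCP and whose axes are the flange's). Camera axes: x right, y down, z forward; pixel columns grow to the right and rows downward; lengths in m; the calibration is good to about 2 mm. A picture is of the moment at which its call begins: read the wrist's pose just before it.
- robot.job_done(): hands the job in; it is judged then, once.
Trained networks look in the newest picture that a camera, given by its name, has taken for a name from the list of things; names that differ only in an ending like _2 or _b are one class to them, and where a whole thing is asked for, a point or a joint stands for the part that bears it (a point fixed in the world has none). Each returns a list of dicts, best first, with "conf" (0 to 1); they miss things now and then, are a little off and sometimes report something else, mostly with a low value. They report only what shows in the picture. A call takes as long as a camera call. They do not tell look-alikes from the thing itself.
- robot.trace(name, camera): "pixels" (420x560 bool, what is visible of it) and "box" ([left, top, right, bottom] in pixels, round what is visible of it).
The state is a dict: "time": time; "joints": joint angles; "qd": joint speeds; "tau": joint torques, N m; "tcp_pos": TCP position; "orientation": TCP orientation; "ft_force": force on the tool from outside, world axes, zero at the start; "ft_torque": the same for the moment, N m; "finger_gap": opening from 0.0 (shut) to 1.0 (fully open); "grasp_force": force on a finger pad.
Only numpy, scipy, OpenCV 4.12 (cv2) and the standard library are available. Lean on these libraries where they do the work, as an engineer would, in place of code of your own. Each camera call takes 0.05 s, during which the arm holds its last target. There are 200 camera calls.

## Working session

There is one attempt and no reset: what is moved stays moved. The work goes in short steps, Python scripts to look and compute and a shell command to move; the robot and the scene stay as the last step left them, time stands still between calls to the robot, and variables do not carry over. Pictures are saved under pics/ and viewed, at most 10 in all, crops included, and the job is handed in when it is done.

```bash
mkdir -p pics; ls; cat > h.py <<'E'
import numpy as np, cv2
from cell import robot
def grab(n):
    s=robot.state(); f=robot.grab_frame(n)
    if 'pose' in f: P=np.array(f['pose'])
    else:
        T=np.eye(4);T[:3,:3]=s['orientation'];T[:3,3]=s['tcp_pos'];P=T@np.array(f['hand_eye'])
    return f,P
def pts(f,P):
    K=np.array(f['K']);d=f['depth'];v,u=np.indices(d.shape)
    c=np.stack([(u-K[0,2])/K[0,0]*d,(v-K[1,2])/K[1,1]*d,d],-1)
    return c@P[:3,:3].T+P[:3,3]
def save(n,im,s=1):
    cv2.imwrite('pics/'+n,cv2.resize(im[:,:,::-1],None,fx=s,fy=s,interpolation=cv2.INTER_CUBIC))
E
python3 - <<'E'
from h import *
f,P=grab('top'); X=pts(f,P); save('top.png',f['color'])
print(P.round(3),robot.state()['orientation'])
for n in ['tray','knob_tub','bar_tub','plain_tub','deli_tub','shaker','spatula']:
    for r in robot.trace(n,'top')[:3]:
        m=r['pixels']&(f['depth']>0)
        q=X[m]; 
        if len(q)<5: continue
        z=np.percentile(q[:,2],90); t=q[abs(q[:,2]-z)<.006]
        print(n,round(r['conf'],2),np.round(r['box']),np.median(q,0).round(3),'zmax',q[:,2].max().round(3),cv2.minAreaRect(q[:,:2].astype(np.float32)))
E
```

```text
pics
[[-0.016 -0.99   0.139  0.392]
 [-1.     0.016 -0.002  0.04 ]
 [ 0.    -0.139 -0.99   1.178]
 [ 0.     0.     0.     1.   ]] [[ 9.69708535e-01  2.44264601e-01 -4.01127993e-04]
 [ 2.44264930e-01 -9.69707118e-01  1.65779881e-03]
 [ 1.59648954e-05 -1.70556316e-03 -9.99998545e-01]]
tray 0.96 [217. 151. 330. 244.] [ 0.618 -0.005  0.006] zmax 0.062 ((0.6112881898880005, 0.05353707820177078), (0.20394104719161987, 0.21640820801258087), 56.32889175415039)
knob_tub 0.96 [240. 131. 289. 187.] [0.671 0.072 0.06 ] zmax 0.099 ((0.678974449634552, 0.07064202427864075), (0.09834400564432144, 0.11001134663820267), 50.9156608581543)
knob_tub 0.8 [360. 128. 407. 176.] [ 0.682 -0.204  0.055] zmax 0.091 ((0.6972271800041199, -0.21655967831611633), (0.10830795019865036, 0.10804637521505356), 8.044882774353027)
plain_tub 0.81 [255. 185. 307. 240.] [0.54  0.044 0.061] zmax 0.068 ((0.5418621301651001, 0.044530898332595825), (0.09253136813640594, 0.09278038144111633), 57.14962387084961)
deli_tub 0.77 [443. 218. 494. 261.] [ 0.473 -0.406  0.036] zmax 0.092 ((0.47607654333114624, -0.4074450731277466), (0.09825000911951065, 0.13745051622390747), 18.117460250854492)
shaker 0.9 [420. 156. 463. 190.] [ 0.621 -0.317  0.122] zmax 0.136 ((0.62624591588974, -0.3274780213832855), (0.05638408660888672, 0.0555221326649189), 82.31222534179688)
spatula 0.8 [ 64. 179. 168. 249.] [0.565 0.502 0.017] zmax 0.038 ((0.5389150977134705, 0.4421650171279907), (0.28319641947746277, 0.06695899367332458), 62.02766036987305)
```

View pics/top.png

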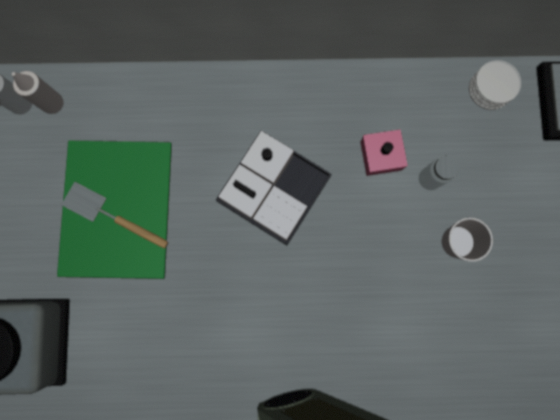

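The white knob tub is at (266,155), the bar tub at (244,188), the plain tub at (280,213) and the empty corner at (303,175). There are two knob candidates: the white one at (266,155) inside the tray, and the pink one at (385,150) on the counter. The white one in the tray fits the description. I'll confirm it in a crop and fit the geometry.

```bash
python3 - <<'E'
from h import *
f,P=grab('top'); X=pts(f,P); save('crop.png',f['color'][115:260,200:420],3.5)
Z=X[...,2]; b=f['color'].max(-1); x,y=X[...,0],X[...,1]
reg=(x>.45)&(x<.76)&(y>-.09)&(y<.17)&(f['depth']>0)
lid=reg&(Z>.052)&(Z<.07)&(b>110)
print('lid all',cv2.minAreaRect(X[lid][:,:2].astype(np.float32)), np.median(Z[lid]))
hd=reg&(Z>.05)&(b<70)
n,l,st,c=cv2.connectedComponentsWithStats(hd.astype(np.uint8))
for i in range(1,n):
    q=X[l==i]
    if len(q)<15: continue
    t=q[q[:,2]>.082]
    print(len(q),c[i].round(),q[:,2].max().round(3),cv2.minAreaRect(t[:,:2].astype(np.float32)) if len(t)>4 else None, t.mean(0).round(4) if len(t) else '')
al=reg&(Z>.02)
print('all',cv2.minAreaRect(X[al][:,:2].astype(np.float32)))
r=robot.trace('bar_tub','top'); print([(a['conf'],a['box']) for a in r])
r=robot.trace('plain_tub','top')[0]['pixels']; print(cv2.minAreaRect(X[r&lid][:,:2].astype(np.float32)))
r=robot.trace('knob_tub','top')[0]['pixels']; print(cv2.minAreaRect(X[r&(Z<.07)&(Z>.052)][:,:2].astype(np.float32)))
E
```

```text
lid all ((0.6102979779243469, 0.05858168005943298), (0.19029895961284637, 0.19039671123027802), 57.0363883972168) 0.06048862609211825
84 [267. 154.] 0.097 ((0.6748737096786499, 0.07343687117099762), (0.020721647888422012, 0.02014276385307312), 31.52448844909668) [0.6742 0.0728 0.0919]
122 [244. 189.] 0.098 ((0.5931218862533569, 0.12538720667362213), (0.052258964627981186, 0.011074559763073921), 56.71826934814453) [0.5926 0.1251 0.092 ]
all ((0.6097856163978577, 0.059041447937488556), (0.20712383091449738, 0.2064971923828125), 56.79059600830078)
[(0.69, [220.7, 165.1, 271.8, 219.4])]
((0.5425446629524231, 0.044006675481796265), (0.09201671183109283, 0.09200561046600342), 56.807899475097656)
((0.6749677658081055, 0.07455794513225555), (0.0922422856092453, 0.10042556375265121), 57.806785583496094)
```

View pics/crop.png

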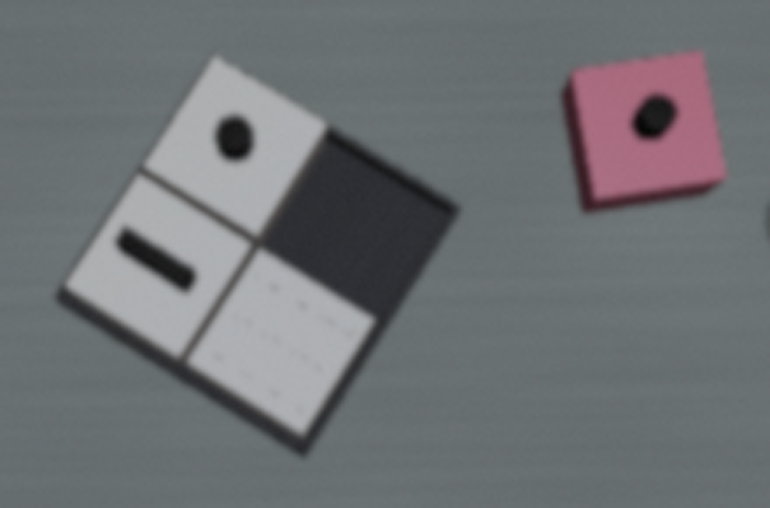

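The crop confirms it: the white knob tub is in the tray at crop (235,138), and the pink one outside at (655,115) is not meant. The tray axes lie at 57° and the handle positions are known, so I'll rotate, then travel at a safe height.

```bash
python3 -m inch '[{"fingers":0.0912,"dp":[0,0,0],"rot":[0,0,-6.1]},{"fingers":0.0912,"dp":[0,0,0],"rot":[0,0,-6.1]},{"fingers":0.0912,"dp":[0,0,0],"rot":[0,0,-6.1]},{"fingers":0.0912,"dp":[0,0,0],"rot":[0,0,-6.1]},{"fingers":0.0912,"dp":[0,0,0],"rot":[0,0,-6.1]},{"fingers":0.0912,"dp":[0,0,0],"rot":[0,0,-6.1]},{"fingers":0.0912,"dp":[0,0,0],"rot":[0,0,-6.1]},{"fingers":0.0912,"dp":[0,0,0],"rot":[0,0,0]}]' 15
python3 -m inch '[{"fingers":0.0912,"dp":[0.03,0.004,0],"rot":[0,0,0]},{"fingers":0.0912,"dp":[0.034,0.004,0],"rot":[0,0,0]},{"fingers":0.0912,"dp":[0.034,0.004,0],"rot":[0,0,0]},{"fingers":0.0912,"dp":[0.034,0.004,0],"rot":[0,0,0]},{"fingers":0.0912,"dp":[0.034,0.004,0],"rot":[0,0,0]},{"fingers":0.0912,"dp":[0.034,0.004,0],"rot":[0,0,0]},{"fingers":0.0912,"dp":[0.034,0.004,0],"rot":[0,0,0]},{"fingers":0.0912,"dp":[0.034,0.004,0],"rot":[0,0,0]},{"fingers":0.0912,"dp":[0.034,0.004,0],"rot":[0,0,0]},{"fingers":0.0912,"dp":[0.034,0.004,0],"rot":[0,0,0]},{"fingers":0.0912,"dp":[0.034,0.004,0],"rot":[0,0,0]},{"fingers":0.0912,"dp":[0.034,0.004,0],"rot":[0,0,0]}]'
python3 -m inch '[{"fingers":0.0912,"dp":[0.034,0.004,0],"rot":[0,0,0]},{"fingers":0.0912,"dp":[0.034,0.004,0],"rot":[0,0,0]},{"fingers":0.0912,"dp":[0.034,0.004,0],"rot":[0,0,0]},{"fingers":0.0912,"dp":[0.034,0.004,0],"rot":[0,0,0]},{"fingers":0.0912,"dp":[0.034,0.004,0],"rot":[0,0,0]},{"fingers":0.0912,"dp":[0.034,0.004,0],"rot":[0,0,0]},{"fingers":0.0912,"dp":[0.034,0.004,0],"rot":[0,0,0]},{"fingers":0.0912,"dp":[0.034,0.004,0],"rot":[0,0,0]},{"fingers":0.0912,"dp":[0.034,0.004,0],"rot":[0,0,0]},{"fingers":0.0912,"dp":[0.034,0.004,0],"rot":[0,0,0]},{"fingers":0.0912,"dp":[0.034,0.004,0],"rot":[0,0,0]},{"fingers":0.0912,"dp":[0,0,0],"rot":[0,0,0]}]'
cat > m.py <<'E'
from h import *
import sys
# handles and lids seen by the wrist camera; offsets in tool axes
s=robot.state(); R=np.array(s['orientation']); t=np.array(s['tcp_pos'])
f,P=grab('wrist'); X=pts(f,P); save(sys.argv[1],f['color'])
print('t',s['time'],'tcp',t.round(4),'x yaw',np.degrees(np.arctan2(R[1,0],R[0,0])).round(2),'z',R[:,2].round(3))
Z=X[...,2]; b=f['color'].max(-1); reg=(abs(X[...,0]-.61)<.16)&(abs(X[...,1]-.06)<.16)&(f['depth']>0)
l,st=cv2.connectedComponentsWithStats((reg&(Z>.08)&(Z<.105)&(b<80)).astype(np.uint8))[1:3]
for i in range(1,len(st)):
    if st[i,4]<60: continue
    q=X[l==i]; c=cv2.minAreaRect(q[:,:2].astype(np.float32)); w=np.array([*c[0],np.median(q[:,2])])
    print('handle',w.round(4),np.round(c[1],4),round(c[2],1),'tool',(R.T@(w-t)).round(4))
l=reg&(Z>.05)&(Z<.072)&(b>100); l,st=cv2.connectedComponentsWithStats(cv2.erode(l.astype(np.uint8),np.ones((3,3))))[1:3]
for i in range(1,len(st)):
    if st[i,4]>400:
        q=X[l==i];c=cv2.minAreaRect(q[:,:2].astype(np.float32)); print('lid',np.round(c[0],4),np.round(c[1],4),round(c[2],1),np.median(q[:,2]).round(4))
E
python3 m.py w1.png
```

```text
time: 1.27
tcp_pos: [0.1405, -0.5576, 0.214]
orientation: [[0.546, 0.838, 0.0], [0.838, -0.546, -0.0], [-0.0, 0.0, -1.0]]
ft_force: [0.1, -0.8, 0.8]
finger_gap: 1.0
grasp_force: 0.0
time: 2.27
tcp_pos: [0.4025, -0.2442, 0.2142]
orientation: [[0.55, 0.835, 0.001], [0.835, -0.55, -0.0], [-0.0, 0.001, -1.0]]
ft_force: [0.8, 0.6, -0.3]
finger_gap: 1.003
grasp_force: 0.0
time: 3.27
tcp_pos: [0.6464, 0.0483, 0.213]
orientation: [[0.546, 0.838, 0.002], [0.838, -0.546, 0.003], [0.004, 0.001, -1.0]]
ft_force: [0.7, 0.5, -0.1]
finger_gap: 1.002
grasp_force: 0.0
t 3.2667 tcp [0.6464 0.0483 0.213 ] x yaw 56.91 z [ 0.002  0.003 -1.   ]
handle [0.5957 0.1251 0.0911] [0.0541 0.013 ] 56.6 tool [ 0.0362 -0.0844  0.1219]
handle [0.6773 0.0726 0.0912] [0.0232 0.0232] 56.9 tool [0.0368 0.0125 0.1219]
lid [0.595  0.1244] [0.0884 0.0905] 56.9 0.0595
lid [0.6765 0.0719] [0.0896 0.0896] 57.1 0.0594
lid [0.5423 0.0433] [0.0909 0.0903] 57.0 0.0595
```

View pics/w1.png

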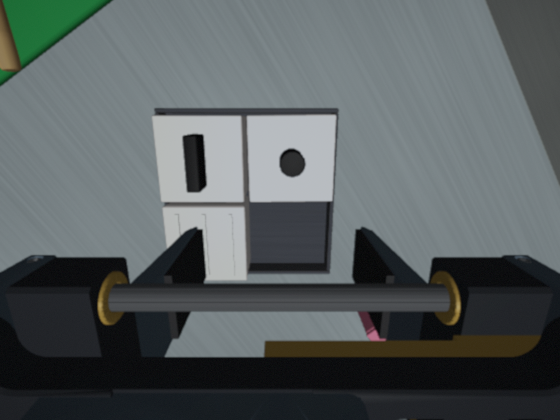

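The wrist view shows the knob at (292,162), the bar at (194,163), the plain tub below left and the empty place below right. Next: move over the knob, descend and grip.

```bash
python3 -m inch '[{"fingers":0.07,"dp":[0.018,0.006,0],"rot":[0,0,0]},{"fingers":0.07,"dp":[0.018,0.006,0.02],"rot":[0,0,0]},{"fingers":0.07,"dp":[0,0,0.025],"rot":[0,0,0]},{"fingers":0.07,"dp":[0,0,0.025],"rot":[0,0,0]},{"fingers":0.07,"dp":[0,0,0.025],"rot":[0,0,0]},{"fingers":0.07,"dp":[0,0,0.025],"rot":[0,0,0]},{"fingers":0.07,"dp":[0,0,0.015],"rot":[0,0,0]},{"fingers":0.07,"dp":[0,0,0.01],"rot":[0,0,0]},{"fingers":0.07,"dp":[0,0,0],"rot":[0,0,0]},{"fingers":0.07,"dp":[0,0,0],"rot":[0,0,0]}]'
python3 -m inch '[{"fingers":0.0,"dp":[0,0,0],"rot":[0,0,0]},{"fingers":0.0,"dp":[0,0,0],"rot":[0,0,0]},{"fingers":0.0,"dp":[0,0,0],"rot":[0,0,0]},{"fingers":0.0,"dp":[0,0,0],"rot":[0,0,0]},{"fingers":0.0,"dp":[0,0,0],"rot":[0,0,0]},{"fingers":0.0,"dp":[0,0,0],"rot":[0,0,0]},{"fingers":0.0,"dp":[0,0,0],"rot":[0,0,0]},{"fingers":0.0,"dp":[0,0,0],"rot":[0,0,0]},{"fingers":0.0,"dp":[0,0,0],"rot":[0,0,0]},{"fingers":0.0,"dp":[0,0,0],"rot":[0,0,0]}]' 12
```

```text
time: 4.15
tcp_pos: [0.6727, 0.0663, 0.0693]
orientation: [[0.548, 0.836, 0.0], [0.836, -0.548, -0.0], [-0.0, 0.0, -1.0]]
ft_force: [0.4, -0.7, -0.6]
finger_gap: 0.767
grasp_force: 0.0
time: 4.98
tcp_pos: [0.6729, 0.067, 0.069]
orientation: [[0.547, 0.837, 0.0], [0.837, -0.547, -0.0], [0.0, 0.0, -1.0]]
ft_force: [0.1, -0.4, 2.2]
finger_gap: 0.281
grasp_force: 12.0
```

Gripped at 25.6 mm, which matches the knob. Next I'll slide it 97 mm along −x of the tool.

```bash
python3 -m inch '[{"fingers":0.0,"dp":[-0.006,0,0],"rot":[0,0,0]},{"fingers":0.0,"dp":[-0.01,0,0],"rot":[0,0,0]},{"fingers":0.0,"dp":[-0.01,0,0],"rot":[0,0,0]},{"fingers":0.0,"dp":[-0.01,0,0],"rot":[0,0,0]},{"fingers":0.0,"dp":[-0.01,0,0],"rot":[0,0,0]},{"fingers":0.0,"dp":[-0.01,0,0],"rot":[0,0,0]},{"fingers":0.0,"dp":[-0.01,0,0],"rot":[0,0,0]},{"fingers":0.0,"dp":[-0.01,0,0],"rot":[0,0,0]},{"fingers":0.0,"dp":[-0.01,0,0],"rot":[0,0,0]},{"fingers":0.0,"dp":[-0.007,0,0],"rot":[0,0,0]},{"fingers":0.0,"dp":[-0.004,0,0],"rot":[0,0,0]},{"fingers":0.0,"dp":[0,0,0],"rot":[0,0,0]}]'
python3 m.py w2.png
```

```text
time: 5.98
tcp_pos: [0.619, -0.0153, 0.069]
orientation: [[0.548, 0.837, -0.001], [0.837, -0.548, -0.001], [-0.001, -0.0, -1.0]]
ft_force: [-1.2, -0.4, 1.9]
finger_gap: 0.281
grasp_force: 12.0
t 5.9833 tcp [ 0.619  -0.0153  0.069 ] x yaw 56.8 z [-0.001 -0.001 -1.   ]
handle [0.5949 0.124  0.0909] [0.054 0.015] 57.0 tool [ 0.1034 -0.0965 -0.022 ]
handle [ 0.6211 -0.0119  0.0913] [0.031  0.0464] 57.8 tool [ 0.004  -0.0001 -0.0222]
lid [0.5921 0.1207] [0.0808 0.0925] 56.8 0.0594
lid [0.5455 0.0484] [0.0789 0.092 ] 57.1 0.0595
lid [0.631 0.004] [0.0592 0.0903] 57.1 0.0594
```

```bash
python3 -m inch '[{"fingers":0.06,"dp":[0,0,0],"rot":[0,0,0]},{"fingers":0.06,"dp":[0,0,0],"rot":[0,0,0]},{"fingers":0.06,"dp":[0,0,0],"rot":[0,0,0]},{"fingers":0.06,"dp":[0,0,0],"rot":[0,0,0]},{"fingers":0.06,"dp":[0,0,-0.02],"rot":[0,0,0]},{"fingers":0.06,"dp":[0,0,-0.03],"rot":[0,0,0]},{"fingers":0.06,"dp":[0,0,-0.03],"rot":[0,0,0]},{"fingers":0.06,"dp":[0,0,-0.03],"rot":[0,0,0]},{"fingers":0.06,"dp":[0,0,-0.03],"rot":[0,0,0]},{"fingers":0.06,"dp":[0,0,0],"rot":[0,0,0]},{"fingers":0.06,"dp":[0,0,0],"rot":[0,0,0]}]'
python3 m.py w3.png
```

```text
time: 6.95
tcp_pos: [0.6207, -0.0141, 0.2109]
orientation: [[0.547, 0.837, 0.004], [0.837, -0.547, -0.0], [0.002, 0.004, -1.0]]
ft_force: [-0.2, 0.5, -0.5]
finger_gap: 0.658
grasp_force: 0.0
t 6.95 tcp [ 0.6207 -0.0141  0.2109] x yaw 56.86 z [ 0.004 -0.    -1.   ]
handle [0.5956 0.1244 0.0912] [0.054  0.0135] 56.8 tool [ 0.1019 -0.0972  0.1196]
handle [ 0.6229 -0.0087  0.0913] [0.0239 0.0227] 56.1 tool [ 0.0054 -0.0015  0.1196]
lid [0.5953 0.1247] [0.0892 0.0911] 56.7 0.0594
lid [0.5424 0.0432] [0.0896 0.0909] 57.0 0.0595
lid [ 0.6226 -0.009 ] [0.0905 0.0896] 57.5 0.0594
```

View pics/w3.png

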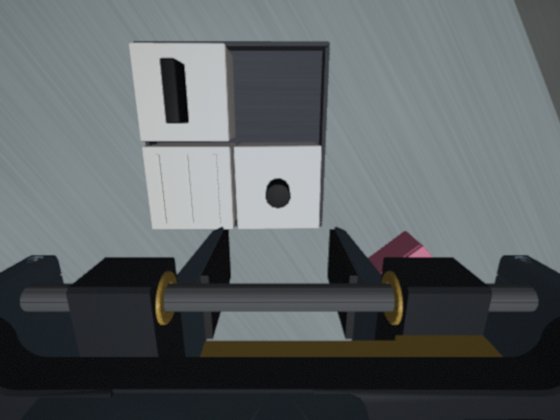

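The knob tub now sits in the formerly empty corner at (278,193), with the vacated corner at (280,95) and the bar at (175,90). Next is the bar tub.

```bash
python3 -m inch '[{"fingers":0.06,"dp":[0.01,-0.01,0],"rot":[0,0,0]},{"fingers":0.06,"dp":[0.016,-0.015,0],"rot":[0,0,0]},{"fingers":0.06,"dp":[0.016,-0.015,0],"rot":[0,0,0]},{"fingers":0.06,"dp":[0.016,-0.015,0],"rot":[0,0,0]},{"fingers":0.06,"dp":[0.016,-0.015,0],"rot":[0,0,0]},{"fingers":0.06,"dp":[0.014,-0.014,0],"rot":[0,0,0]},{"fingers":0.06,"dp":[0.01,-0.01,0],"rot":[0,0,0]},{"fingers":0.06,"dp":[0.004,-0.003,0],"rot":[0,0,0]},{"fingers":0.06,"dp":[0,0,0],"rot":[0,0,0]},{"fingers":0.06,"dp":[0,0,0],"rot":[0,0,0]}]'
python3 m.py w4.png
```

```text
time: 7.83
tcp_pos: [0.5941, 0.124, 0.2083]
orientation: [[0.547, 0.837, -0.001], [0.837, -0.547, -0.001], [-0.001, -0.0, -1.0]]
ft_force: [0.6, 0.9, -0.4]
finger_gap: 0.658
grasp_force: 0.0
t 7.8333 tcp [0.5941 0.124  0.2083] x yaw 56.86 z [-0.001 -0.001 -1.   ]
handle [0.5952 0.1257 0.0913] [0.0539 0.0119] 56.6 tool [ 0.0021 -0.      0.117 ]
lid [0.5948 0.1255] [0.0899 0.0896] 56.7 0.0594
lid [0.6604 0.0111] [0.0435 0.0559] 6.5 0.0592
lid [0.5507 0.0573] [0.0589 0.0894] 57.0 0.0594
```

Centred over the bar. Descend 140 mm, then grip.

```bash
python3 -m inch '[{"fingers":0.06,"dp":[0.002,0,0.015],"rot":[0,0,0]},{"fingers":0.06,"dp":[0,0,0.025],"rot":[0,0,0]},{"fingers":0.06,"dp":[0,0,0.025],"rot":[0,0,0]},{"fingers":0.06,"dp":[0,0,0.025],"rot":[0,0,0]},{"fingers":0.06,"dp":[0,0,0.025],"rot":[0,0,0]},{"fingers":0.06,"dp":[0,0,0.015],"rot":[0,0,0]},{"fingers":0.06,"dp":[0,0,0.008],"rot":[0,0,0]},{"fingers":0.06,"dp":[0,0,0],"rot":[0,0,0]},{"fingers":0.06,"dp":[0,0,0],"rot":[0,0,0]}]'
python3 -m inch '[{"fingers":0.0,"dp":[0,0,0],"rot":[0,0,0]},{"fingers":0.0,"dp":[0,0,0],"rot":[0,0,0]},{"fingers":0.0,"dp":[0,0,0],"rot":[0,0,0]},{"fingers":0.0,"dp":[0,0,0],"rot":[0,0,0]},{"fingers":0.0,"dp":[0,0,0],"rot":[0,0,0]},{"fingers":0.0,"dp":[0,0,0],"rot":[0,0,0]},{"fingers":0.0,"dp":[0,0,0],"rot":[0,0,0]},{"fingers":0.0,"dp":[0,0,0],"rot":[0,0,0]},{"fingers":0.0,"dp":[0,0,0],"rot":[0,0,0]},{"fingers":0.0,"dp":[0,0,0],"rot":[0,0,0]}]' 12
```

```text
time: 8.63
tcp_pos: [0.596, 0.1253, 0.0713]
orientation: [[0.548, 0.837, 0.001], [0.837, -0.548, -0.0], [0.0, 0.0, -1.0]]
ft_force: [-0.1, 0.2, 0.3]
finger_gap: 0.658
grasp_force: 0.0
time: 9.47
tcp_pos: [0.5954, 0.1259, 0.071]
orientation: [[0.547, 0.837, 0.0], [0.837, -0.547, -0.0], [-0.0, 0.0, -1.0]]
ft_force: [-1.2, 0.3, 0.3]
finger_gap: 0.151
grasp_force: 12.0
```

```bash
python3 -m inch '[{"fingers":0.0,"dp":[0,0.006,0],"rot":[0,0,0]},{"fingers":0.0,"dp":[0,0.01,0],"rot":[0,0,0]},{"fingers":0.0,"dp":[0,0.01,0],"rot":[0,0,0]},{"fingers":0.0,"dp":[0,0.01,0],"rot":[0,0,0]},{"fingers":0.0,"dp":[0,0.01,0],"rot":[0,0,0]},{"fingers":0.0,"dp":[0,0.01,0],"rot":[0,0,0]},{"fingers":0.0,"dp":[0,0.01,0],"rot":[0,0,0]},{"fingers":0.0,"dp":[0,0.01,0],"rot":[0,0,0]},{"fingers":0.0,"dp":[0,0.01,0],"rot":[0,0,0]},{"fingers":0.0,"dp":[0,0.007,0],"rot":[0,0,0]},{"fingers":0.0,"dp":[0,0.005,0],"rot":[0,0,0]},{"fingers":0.0,"dp":[0,0,0],"rot":[0,0,0]}]'
python3 -m inch '[{"fingers":0.04,"dp":[0,0,0],"rot":[0,0,0]},{"fingers":0.04,"dp":[0,0,0],"rot":[0,0,0]},{"fingers":0.04,"dp":[0,0,0],"rot":[0,0,0]},{"fingers":0.04,"dp":[0,0,0],"rot":[0,0,0]},{"fingers":0.04,"dp":[0,0,-0.02],"rot":[0,0,0]},{"fingers":0.04,"dp":[0,0,-0.03],"rot":[0,0,0]},{"fingers":0.04,"dp":[0,0,-0.03],"rot":[0,0,0]},{"fingers":0.04,"dp":[0,0,-0.03],"rot":[0,0,0]},{"fingers":0.04,"dp":[-0.03,0,-0.03],"rot":[0,0,0]},{"fingers":0.04,"dp":[-0.03,0,0],"rot":[0,0,0]},{"fingers":0.04,"dp":[-0.03,0,0],"rot":[0,0,0]},{"fingers":0.04,"dp":[0,0,0],"rot":[0,0,0]}]'
python3 m.py w5.png
```

```text
time: 10.47
tcp_pos: [0.6787, 0.0714, 0.071]
orientation: [[0.547, 0.837, 0.002], [0.837, -0.547, -0.0], [0.0, 0.002, -1.0]]
ft_force: [1.3, -1.0, 3.0]
finger_gap: 0.156
grasp_force: 12.0
time: 11.47
tcp_pos: [0.6256, -0.0063, 0.2115]
orientation: [[0.549, 0.836, -0.001], [0.836, -0.549, -0.003], [-0.003, 0.0, -1.0]]
ft_force: [-0.1, -0.0, -0.8]
finger_gap: 0.44
grasp_force: 0.0
t 11.4667 tcp [ 0.6256 -0.0063  0.2115] x yaw 56.69 z [-0.001 -0.003 -1.   ]
handle [0.6777 0.0706 0.0914] [0.0541 0.0117] 56.4 tool [0.0931 0.0012 0.1198]
handle [ 0.6229 -0.0087  0.0912] [0.0242 0.022 ] 56.6 tool [-0.0032 -0.001   0.1203]
lid [0.6774 0.0705] [0.0898 0.0898] 56.8 0.0594
lid [0.5422 0.0434] [0.0901 0.0911] 56.8 0.0596
lid [ 0.6227 -0.0089] [0.0905 0.0896] 57.6 0.0594
```

View pics/w5.png

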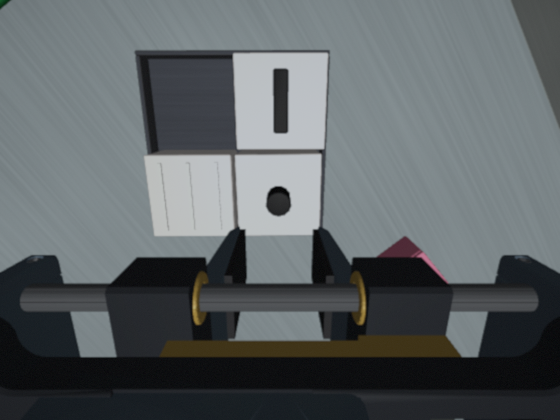

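The bar tub at (280,100) sits in the corner the knob tub left, and the knob tub at (278,195) is in its own corner. The plain tub has not moved, all lids are level, and the gripper is clear. Handing in.

```bash
python3 -c "
from cell import robot
print(robot.job_done())"
```

```text
the job is handed in; nothing more can be done
None
```

The job is handed in: the knob tub was slid into the empty corner first, then the bar tub into the corner it left; the plain tub stayed in place, nothing else was touched, and it took about 11.5 s of the 48 s.

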